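# Wipe the rock offcuts off the microscope stage

## Robot

A 6-joint arm with a two-finger parallel gripper is mounted at the origin on the work surface. World frame = base frame: x ahead of the robot, y to its left, z up, the work surface at z = 0. Lengths are in m, angles in rad, forces in N, time in s.
With the tool pointing down it reaches from about 0.3 to 0.85 m from the base axis. Payload 4.2 kg.
Tool frame: the origin (TCP) lies midway between the tips of the shut fingers; the grasp point (between the pads) lies 19 mm behind it (robot.grip_depth is the distance from the TCP to the grasp point, in m); z points along the fingers, x is the direction in which the jaws open and shut, and the axes are right-handed (so a half turn about z gives the same grasp; the last joint's range is limited). The gripper opens to 91 mm and grips with 3 to 60 N. Pads are 32 mm wide; open, the fingers measure 118 mm over their backs; the gripper's body (76 mm by 178 mm) begins 60 mm behind the grasp point.
Start: joints at [1.258, 0.32, 1.565, -0, 1.257, -0.02], TCP at [0.166, 0.551, 0.193] pointing down, gripper open.
Joint ranges: [-3.11, 3.11], [-0.84, 2.01], [0.21, 2.61], [-1.34, 4.49], [0.05, 2.63], [-2.56, 2.56]. Speed limits (rad/s): [2.57, 2.57, 3.14, 3.14, 3.14, 3.14].

## Interface

Orientations are given as a unit quaternion [x, y, z, w].
In Python, from bench import robot, cams gives the robot as it stands. The module is installed in compiled form; this text tells all that it offers.
- The arm moves only by the tool apply_moves, never from a script. Its argument "steps" is text: rows parted by semicolons, each of 7 numbers parted by spaces: the shift along the world's x, y, z in units of 50 mm (1.0 is 50 mm), then the turn, a rotation vector about the world's x, y, z in rad, then the closure in counts, from 0 (fully open) to 255 (shut). In form: tx ty tz rx ry rz claw; .... A call has 1 to 10 rows; each row shifts and turns the pose as measured when the row begins; what a row does not reach is not made up. A row lasts 1/10 s, in which the tool goes at most 50 mm and 8.59 degrees, less where a joint would pass 70% of its speed; a pose out of reach is approached as far as the arm can. A call is refused whole if a number of a shift passes 1 or a number of a turn 0.15, either way. A call with a gripper value outside its range is refused whole. The fingers move at their own pace and stop on an object; "grip_force" is the grip in N (left out, the last holds). Time passes only in rows, so rows that do not move let the fingers close. It gives the time, the measured TCP pose, the force and the opening at its end, in the units of the state.
- robot.state(): the state, without advancing time (a new reading comes with each control period).
- cams.grab_frame(name): name is "scene" or "top" or "wrist"; returns (picture, depth): 480x640x3 uint8, red, green, blue; 480x640 float32, m along the optical axis (not along the pixel's ray), 0 where there is no reading.
- cams.calibration(name): a dict with "fov_y" (degrees; the focal length in pixels is half the picture's height over the tangent of half this angle, whatever the lens; pixels are square), "cx", "cy" (the principal point, pixels), "R" (3x3) and "t" (3): a world point X has camera coordinates R X + t; the wrist camera has in their place "tool_from_camera" (4x4, takes a point from camera to tool coordinates, whose origin is the TCP and whose axes are the tool frame's). Camera axes: x right, y down, z forward; pixel columns grow to the right and rows downward; lengths in m; the calibration is good to about 2 mm. The wrist camera is an equidistant fisheye: a pixel r from the principal point sees the ray r / f radians off the axis. A picture is of the moment at which its call begins: read the wrist's pose just before it. calibration takes no time and is no camera call.
- robot.job_done(): hands the job in, once; it reports no verdict.
The state is a dict: "t": time; "joint_positions": joint angles; "qvel": joint speeds; "tau": joint torques, N m; "tool_pos": TCP position; "tcp_rot": TCP orientation; "ft_force": force on the tool from outside, world axes, zero at the start; "wrist_torque": the same for the moment, N m; "opening": finger opening in m.
Only numpy, scipy, OpenCV 4.12 (cv2) and the standard library are available. Lean on these libraries where they do the work, as an engineer would, in place of code of your own. Each camera call takes 0.05 s, during which the arm holds its last target. There are 200 camera calls.

## Task

Take the orange scraper from its green pad and use it to wipe all four rock offcuts off the black microscope stage into the yellow waste tray beside it, without touching the offcuts with the gripper, bumping the microscope, or shifting the slide box, bottle or jar. Then stand the scraper upright on its green pad again, centred and lengthwise as it was, and let go of it.

Things in the scene. Friction and masses are not known exactly. Their poses are not given: they have to be found in the camera images.
- stage: Base of the digital inspection microscope with a flat black stage plate on top, 200 (x) by 170 (y) mm, its top 57 mm above the bench. Origin: on the bench below the centre of the plate. The plate is 12 mm thick and overhangs the narrower white base by 12 mm on its two +-y edges. Fixed; x points away from the robot and to its left, at a yaw of 0.48 to 0.88 rad.
- scope: The microscope's column, arm and head, fixed to the base, same origin and axes as stage. Column of 30 mm diameter (foot 56 mm) at x = +145, y = +50 mm; an arm runs from it to the barrel on the optical axis (x = y = 0) at 250 to 290 mm height; barrel and camera end at 365 mm. Must not be bumped.
- light (a point): Centre of the underside of the black ring light, 110 mm diameter, 23 mm high, on the optical axis 166 mm above the bench, 109 mm over the plate. A gripper pointing straight down fouls it while the scraper covers the offcuts; one leaning back 25 to 50 degrees (body towards -x, fingers pointing forward and down) has room.
- waste: Open yellow waste tray, fixed, 180 (x) by 110 (y) by 36 mm high, walls and floor 3 mm. Origin: centre of its underside, on the bench. It stands along the left or the right long edge (+y or -y) of the stage, parallel to it, centre 129 mm from the stage's centre, its near wall tucked 11 mm under the plate's edge, its rim 9 mm below the plate's underside.
- slides: Open blue tray with glass slides in it, fixed, same size as the waste tray, on the stage's other side. Origin: centre of its underside. No chip belongs in it.
- pad: Green rest pad for the scraper, fixed on the bench, 200 (x) by 80 (y) by 6 mm. Origin: centre of its underside. It lies on the robot's right (-y), beyond the trays, at a yaw of -0.15 to 0.4 rad.
- scraper: Orange scraper block, rubber underside, 140 mm long (x), 34 wide (y), 26 high, about 0.16 kg, standing lengthwise on the pad. Origin: centre of its underside; z up; it pushes with its +-y sides. A grey handle, 20 mm thick across y, 28 mm wide, leaves the block's top at x = -45 mm and rises towards -x, leaning 40 degrees from vertical, 84 mm long.
- scraper_handle (a point): Point on the handle's centre line to grip, 55 mm up the handle from the block's top: in the scraper's frame x = -80, y = 0, z = +68 mm. The fingers close along the scraper's y on 20 mm.
- chip1: Loose terracotta rock offcut, about 36 by 24 by 13 mm, 26 g, lying on the stage plate under the microscope head. Origin: centre of its underside. The four offcuts' centres start within x -18 to +50 mm and y -36 to +36 mm of the stage's frame.
- chip1_mid (a point): Middle of chip1, half its height above its origin.
- chip2: Loose white marble rock offcut, about 32 by 26 by 14 mm, 26 g, lying on the stage plate under the microscope head. Origin: centre of its underside. The four offcuts' centres start within x -18 to +50 mm and y -36 to +36 mm of the stage's frame.
- chip2_mid (a point): Middle of chip2, half its height above its origin.
- chip3: Loose concrete-grey rock offcut, about 34 by 24 by 12 mm, 26 g, lying on the stage plate under the microscope head. Origin: centre of its underside. The four offcuts' centres start within x -18 to +50 mm and y -36 to +36 mm of the stage's frame.
- chip3_mid (a point): Middle of chip3, half its height above its origin.
- chip4: Loose brick-coloured rock offcut, about 30 by 28 by 13 mm, 26 g, lying on the stage plate under the microscope head. Origin: centre of its underside. The four offcuts' centres start within x -18 to +50 mm and y -36 to +36 mm of the stage's frame.
- chip4_mid (a point): Middle of chip4, half its height above its origin.
- slidebox: Bystander: closed blue slide box, 172 by 87 by 36 mm, origin at the centre of its underside, on the robot's left.
- oil: Bystander: amber bottle, 48 mm diameter, 80 mm tall, origin at the centre of its foot.
- jar: Bystander: jar with white lid, 64 mm diameter, 60 mm tall, origin at the centre of its foot.
Things that resemble listed ones, but are neither listed nor needed, are in the scene too. There is more than one size of the scraper; the job needs the smallest.

How it is judged:
On the way, in this order (a step that is already met when the one before it is completed fails the run):
1. the scraper is lifted off its pad (z of scraper in the frame of pad above 0.03 m), for 0.2 s.
2. all four offcuts are in the waste tray while the scraper is off its pad (x of chip1_mid in the frame of waste between -0.087 and 0.087 m and y of chip1_mid in the frame of waste between -0.053 and 0.053 m and z of each of chip1_mid, chip2_mid, chip3_mid, chip4_mid in the frame of waste below 0.052 m and x of chip2_mid in the frame of waste between -0.087 and 0.087 m and y of chip2_mid in the frame of waste between -0.053 and 0.053 m and x of chip3_mid in the frame of waste between -0.087 and 0.087 m and y of chip3_mid in the frame of waste between -0.053 and 0.053 m and x of chip4_mid in the frame of waste between -0.087 and 0.087 m and y of chip4_mid in the frame of waste between -0.053 and 0.053 m and (horizontal distance between scraper and pad above 0.06 m or z of scraper in the frame of pad above 0.03 m)), for 0.2 s.
At the end, for the whole second after the job is handed in: All four offcuts rest inside the yellow tray (middles within its walls, under 52 mm above its underside); the scraper stands upright (0.1 rad), at rest, on its pad, within 30 mm lengthwise and 23 mm sideways of its centre, within 0.3 rad of its length either way round (x of chip1_mid in the frame of waste between -0.087 and 0.087 m and y of chip1_mid in the frame of waste between -0.053 and 0.053 m and z of each of chip1_mid, chip2_mid, chip3_mid, chip4_mid in the frame of waste below 0.052 m and x of chip2_mid in the frame of waste between -0.087 and 0.087 m and y of chip2_mid in the frame of waste between -0.053 and 0.053 m and x of chip3_mid in the frame of waste between -0.087 and 0.087 m and y of chip3_mid in the frame of waste between -0.053 and 0.053 m and x of chip4_mid in the frame of waste between -0.087 and 0.087 m and y of chip4_mid in the frame of waste between -0.053 and 0.053 m and x of scraper in the frame of pad between -0.03 and 0.03 m and y of scraper in the frame of pad between -0.023 and 0.023 m and z of scraper in the frame of pad below 0.012 m and angle between scraper's own z axis and vertical below 0.1 rad and angle between the x axis of scraper and the x axis of pad, either way round below 0.3 rad and linear speed of each of chip1, chip2, chip3, chip4, scraper below 0.02 m/s); the robot touches nothing.
It fails at once if the microscope's head, arm or column is bumped (over 3 N) (contact force between anything else and scope above 3 N).
It fails at once if the gripper or arm pushes an offcut itself (over 1 N) (contact force between any of the fingers, the arm and chip1 above 1 N or contact force between any of the fingers, the arm and chip2 above 1 N or contact force between any of the fingers, the arm and chip3 above 1 N or contact force between any of the fingers, the arm and chip4 above 1 N).
It fails at once if the slide box, bottle or jar is moved more than 20 mm (distance of any of slidebox, oil, jar from where it was at the start of the episode above 0.02 m).
It also fails if it takes over 64 s, if anything falls off the work surface, if the arm or the gripper's body presses on something with over 40 N, if the wrist force passes 120 N, or if a joint passes its speed limit or range.

## Working session

There is one attempt and no reset: what is moved stays moved. The work goes in short steps, Python scripts to look and compute and a tool call to move; the robot and the scene stay as the last step left them, time stands still between calls to the robot, and variables do not carry over. Pictures are saved under pics/ and viewed, about 8 in all and at most 12, crops included, and the job is handed in when it is done.

Besides the shell and the picture viewer there is one more tool, called after ">>>" by a JSON object that holds its "method" and its "body", one argument or row to a line. apply_moves: Moves the arm, as the interface text tells. Its arguments: {"type":"object","properties":{"steps":{"type":"string"},"grip_force":{"type":"number"}},"required":["steps"]}

```bash
ls; mkdir -p pics
python3 - <<'E'
from bench import robot,cams
import cv2,numpy as np
print(robot.state())
for n in("scene","top"):
    p,d=cams.grab_frame(n);cv2.imwrite(f"pics/{n}0.png",p[:,:,::-1]);np.save(f"pics/{n}0.npy",d);print(n,cams.calibration(n))
print(cams.calibration("wrist"))
E
```

```text
pics
{'t': 0.0, 'joint_positions': array([ 1.25801074e+00,  3.20315505e-01,  1.56569564e+00,  3.80785567e-06,
        1.25738615e+00, -1.99933893e-02]), 'qvel': array([-0.0021956 ,  0.00145625,  0.0009622 , -0.00034522,  0.0020497 ,
        0.00084296]), 'tau': array([-9.22303479e-04, -4.12457335e+01, -2.31975138e+01,  7.25967879e-02,
        4.58420464e-02, -1.27477792e-04]), 'tool_pos': array([0.16578601, 0.55000891, 0.19250031]), 'tcp_rot': array([ 8.02691346e-01,  5.96393988e-01, -7.35950739e-04,  5.22078088e-04]), 'ft_force': array([ 0.72605856, -0.78743311, -0.20557997]), 'wrist_torque': array([ 0.04145115,  0.04213321, -0.051948  ]), 'opening': 0.09110087786837873}
scene {'fov_y': 57.795238606306434, 'cx': 325.3283797532354, 'cy': 237.52666817158203, 'R': array([[-0.27730371,  0.96073627, -0.00940573],
       [ 0.80325053,  0.22645402, -0.55091484],
       [-0.52715391, -0.16032589, -0.83450846]]), 't': array([ 0.29228376, -0.29211075,  1.42979538])}
top {'fov_y': 46.00020327202489, 'cx': 325.92147967246115, 'cy': 231.8454727627241, 'R': array([[ 0.02335073, -0.99970032, -0.00734918],
       [-0.98789117, -0.02194581, -0.15358844],
       [ 0.15338113,  0.01084659, -0.98810758]]), 't': array([-0.14731402,  0.51876065,  1.47813905])}
{'fov_y': 65.70646984690485, 'cx': 315.2074063968691, 'cy': 242.5939318764964, 'tool_from_camera': array([[ 9.99999307e-01,  5.35044691e-04, -1.04871001e-03,
         1.95184423e-04],
       [-2.25170435e-04,  9.61241626e-01,  2.75707248e-01,
        -7.83046613e-02],
       [ 1.15557941e-03, -2.75706820e-01,  9.61241080e-01,
        -1.92457879e-01],
       [ 0.00000000e+00,  0.00000000e+00,  0.00000000e+00,
         1.00000000e+00]])}
```

View pics/scene0.png

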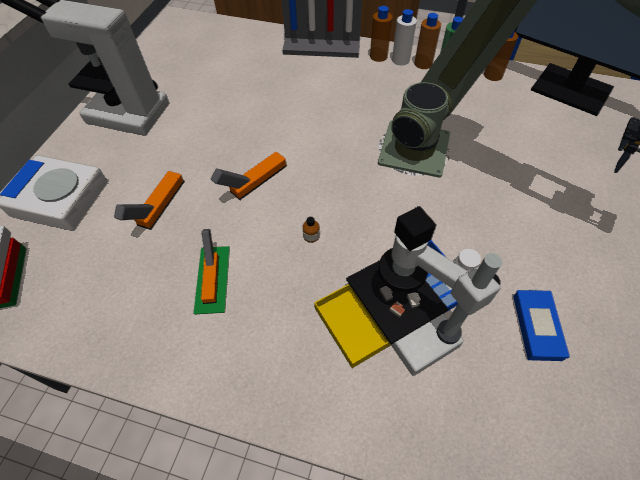

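View pics/top0.png

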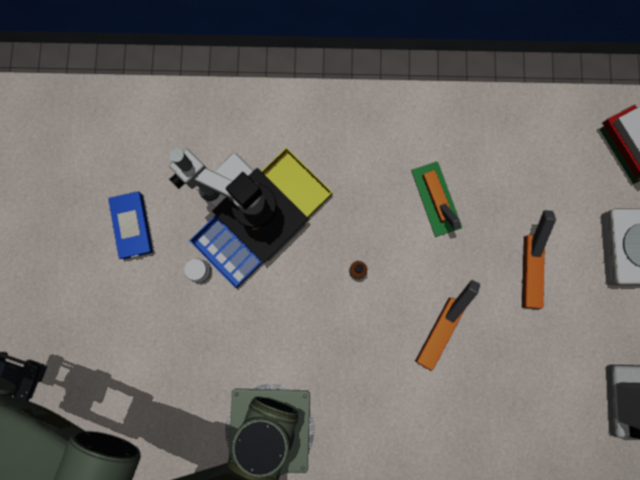

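Top view: the scraper candidates are (437,192) on the green pad, (535,265) and (445,330) bare on the bench. The one on the pad is shortest, so I choose that. The yellow tray is at (297,183), on the stage's −y side, and the chips are under the ring light.

```bash
cat > h.py <<'E'
import numpy as np,cv2
from bench import cams,robot
from scipy.spatial.transform import Rotation as Ro
def cloud(n,d):
    c=cams.calibration(n);f=240/np.tan(np.radians(c["fov_y"])/2)
    v,u=np.mgrid[0:480,0:640]
    P=np.stack([(u-c["cx"])/f*d,(v-c["cy"])/f*d,d],-1)
    return (P-c["t"])@c["R"]
def mask(p,lo,hi):
    return cv2.inRange(cv2.cvtColor(p,cv2.COLOR_BGR2HSV),lo,hi)>0
E
cat > m.py <<'E'
from h import *
for n in("scene","top"):
    p=cv2.imread(f"pics/{n}0.png");d=np.load(f"pics/{n}0.npy");X=cloud(n,d)
    ok=(d>0)
    for nm,lo,hi in(("yellow",(22,150,60),(34,255,255)),("green",(45,100,40),(80,255,255)),("blue",(105,120,50),(125,255,255)),("orange",(5,200,90),(17,255,255))):
        m=(mask(p,lo,hi)&ok).astype(np.uint8)
        k,l,s,c=cv2.connectedComponentsWithStats(m)
        for i in range(1,k):
            if s[i,4]<150: continue
            Q=X[l==i]; 
            if Q[:,0].max()>1 or Q[:,0].min()<0: continue
            z=Q[:,2];r=cv2.minAreaRect(Q[:,:2].astype(np.float32)*1000)
            print(n,nm,s[i,4],c[i].round(),"z",np.percentile(z,[2,50,98]).round(3),"rect",np.round(r[0],1),np.round(r[1],1),round(r[2],1))
            hi_=Q[z>np.percentile(z,97)-.006]
            r=cv2.minAreaRect(hi_[:,:2].astype(np.float32)*1000);print("    top",np.round(r[0],1),np.round(r[1],1),round(r[2],1))
E
python3 m.py
python3 - <<'E'
import cv2
p=cv2.imread("pics/scene0.png");a=cv2.resize(p[235:375,305:475],None,fx=3.4,fy=3.4,interpolation=2)
b=cv2.resize(p[220:325,180:250],None,fx=3,fy=3,interpolation=2)
import numpy as np
o=np.zeros((480,800,3),np.uint8);o[:476,:578]=a;o[:315,580:790]=b
cv2.imwrite("pics/c1.png",o)
E
```

```text
scene yellow 3214 [351. 325.] z [0.    0.005 0.038] rect [650.3 -54.4] [197.6 110.7] 46.6
    top [658.1 -50.9] [181.8 103.5] 46.4
scene green 1138 [213. 283.] z [0.004 0.008 0.012] rect [ 628.4 -438.8] [200.4  78.9] 19.6
    top [ 628.4 -438.7] [200.4  78.9] 19.6
scene blue 628 [ 21. 178.] z [0.071 0.076 0.079] rect [  374. -1228.] [512.7 129.7] 47.7
    top [  503.8 -1084.4] [141.5  55.6] 1.6
scene blue 2220 [540. 327.] z [0.007 0.036 0.04 ] rect [530.5 396.7] [174.9  88.5] 14.3
    top [531.8 396.5] [172.4  87.5] 14.2
scene orange 775 [261. 172.] z [0.015 0.036 0.042] rect [ 262.9 -444.4] [ 49.7 192.5] 63.0
    top [ 262.7 -444.3] [ 48.7 192.3] 61.5
scene orange 667 [160. 194.] z [0.027 0.038 0.042] rect [ 431.3 -694.1] [ 48.7 193.2] 87.2
    top [ 430.5 -693.1] [ 46.2 190.8] 86.8
scene orange 505 [209. 281.] z [0.022 0.033 0.038] rect [ 633.3 -437.6] [139.4  34.2] 20.8
    top [ 633.2 -437.5] [139.5  34. ] 20.6
top yellow 2126 [297. 183.] z [-0.003  0.004  0.035] rect [660.4 -49.7] [180.9  97.5] 47.1
    top [659.3 -49.6] [178.4  96.9] 46.3
top green 1024 [433. 198.] z [-0.001  0.006  0.014] rect [ 628.3 -437.7] [196.3  78.2] 19.5
    top [ 627.4 -436.4] [195.   75.2] 19.5
top blue 1491 [130. 225.] z [0.024 0.037 0.043] rect [531.7 398.4] [171.   87.9] 14.0
    top [531.1 397. ] [168.9  85.6] 14.1
top blue 1056 [224. 252.] z [-0.003  0.005  0.056] rect [466.2 133.7] [183.7  99.7] 46.7
    top [486.   83.4] [137.6   2. ] 46.7
top orange 586 [535. 279.] z [0.029 0.036 0.042] rect [ 429.2 -691. ] [ 45.4 188.6] 87.2
    top [ 428.2 -689.9] [ 43.1 183.3] 87.2
```

View pics/c1.png

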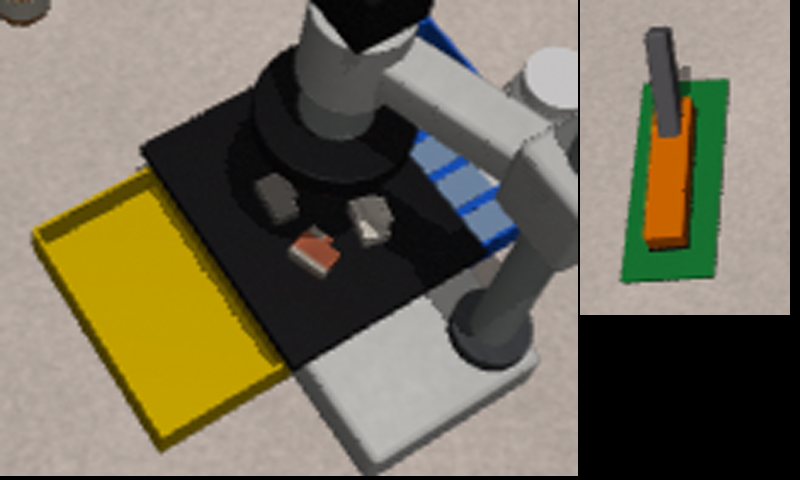

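The crop shows three chips, grey (275,198), white (370,220) and terracotta (315,252); the fourth is hidden under the ring light. The scraper's handle is at its robot-side end. Next I fit the plate, handle and bystanders.

```bash
cat > m2.py <<'E'
from h import *
a=np.radians(46.6);ex=np.array([np.cos(a),np.sin(a)]);ey=np.array([-ex[1],ex[0]])
s=np.radians(20.2);sx=np.array([np.cos(s),np.sin(s)]);sy=np.array([-sx[1],sx[0]])
for n in("scene","top"):
    p=cv2.imread(f"pics/{n}0.png");d=np.load(f"pics/{n}0.npy");X=cloud(n,d)
    hsv=cv2.cvtColor(p,cv2.COLOR_BGR2HSV)
    dx=X[...,:2]-[.560,.042]
    st=np.stack([dx@ex,dx@ey,X[...,2]],-1)*1000
    m=(abs(st[...,2]-57)<7)&(hsv[...,2]<60)&(abs(st[...,:2])<130).all(-1)&(d>0)
    m=cv2.morphologyEx(m.astype(np.uint8),cv2.MORPH_OPEN,np.ones((3,3)))>0
    Q=X[m][:,:2]*1000;r=cv2.minAreaRect(Q.astype(np.float32));print(n,"plate",m.sum(),r,np.median(X[m][:,2]),"st range",np.percentile(st[m],[.5,99.5],axis=0).round())
    m=(abs(st[...,0])<75)&(abs(st[...,1])<70)&(st[...,2]>62)&(st[...,2]<80)&(d>0)
    k,l,ss,c=cv2.connectedComponentsWithStats(m.astype(np.uint8))
    for i in range(1,k):
        if ss[i,4]>10: print(" chip",c[i].round(),ss[i,4],np.median(st[l==i],0).round(),st[l==i].min(0).round(),st[l==i].max(0).round())
    m=(st[...,2]>150)&(st[...,2]<205)&(np.hypot(st[...,0],st[...,1])<75)&(hsv[...,2]<70)
    Q=st[m];print(" light",cv2.minEnclosingCircle(Q[:,:2].astype(np.float32)),np.median(Q[:,2]))
    dx=X[...,:2]-[.633,-.4375]
    sc=np.stack([dx@sx,dx@sy,X[...,2]-.006],-1)*1000
    m=(sc[...,2]>36)&(sc[...,2]<110)&(abs(sc[...,0]+80)<60)&(abs(sc[...,1])<40)&(d>0)
    Q=sc[m];
    for z in(40,50,60,70,80,90):
        q=Q[abs(Q[:,2]-z)<5]
        if len(q)>3: print(" handle z",z,len(q),np.median(q,0).round(1),np.ptp(q,0).round(1))
    m=(X[...,2]>.045)&(X[...,2]<.09)&(X[...,0]>.25)&(X[...,0]<.55)&(X[...,1]>-.3)&(X[...,1]<.3)&(d>0)&((abs(st[...,0])>110)|(abs(st[...,1])>100))
    k,l,ss,c=cv2.connectedComponentsWithStats(m.astype(np.uint8))
    for i in range(1,k):
        if ss[i,4]>40: print(" obj",c[i].round(),ss[i,4],X[l==i].mean(0).round(3),X[l==i].max(0).round(3))
E
python3 m2.py
```

```text
scene plate 3345 ((572.5233154296875, 51.129058837890625), (228.5162811279297, 170.0859375), 46.11281967163086) 0.057975687966720105 st range [[-97. -87.  51.]
 [126.  80.  63.]]
 chip [386. 293.] 124 [ -8. -27.  69.] [-26. -37.  63.] [  9. -12.  74.]
 chip [414. 299.] 139 [41. 20. 71.] [23.  7. 62.] [57. 39. 77.]
 chip [397. 309.] 136 [ 41. -29.  71.] [ 23. -44.  62.] [ 58. -13.  75.]
 light ((1.633777141571045, -3.830034017562866), 54.444725036621094) 189.64216183872207
 handle z 40 40 [-42.5  -0.   40.2] [40.9 19.8  8.7]
 handle z 50 46 [-50.2   0.6  50.9] [40.5 19.   9. ]
 handle z 60 41 [-57.8   0.5  60.9] [37.  19.4  9.2]
 handle z 70 46 [-67.2   1.3  70.1] [35.5 20.7  9.6]
 handle z 80 44 [-75.    1.6  80.3] [38.4 21.1  9.6]
 handle z 90 54 [-84.6  -0.2  90.5] [33.8 19.5  9.4]
 obj [311. 226.] 221 [ 0.429 -0.221  0.062] [ 0.446 -0.202  0.086]
 obj [469. 259.] 369 [0.415 0.204 0.06 ] [0.44  0.232 0.066]
top plate 2669 ((572.29443359375, 52.33860778808594), (226.21331787109375, 167.13937377929688), 46.447471618652344) 0.057486376583325595 st range [[-97. -84.  50.]
 [126.  81.  64.]]
 light ((2.818898916244507, -2.194671392440796), 55.18180465698242) 188.9533581769149
 handle z 40 24 [-41.5   3.3  40.2] [32.6 20.9  8.2]
 handle z 50 34 [-49.1   5.7  49.4] [44.  20.9  9.8]
 handle z 60 27 [-58.    6.6  60.2] [32.2 17.3  8.6]
 handle z 70 26 [-64.6   4.3  70.3] [36.4 18.3  8.7]
 handle z 80 44 [-76.1   3.8  80.7] [43.1 18.9  9.7]
 handle z 90 59 [-92.3   0.1  90.4] [29.  19.8  9.8]
 obj [195. 269.] 376 [0.413 0.206 0.06 ] [0.439 0.235 0.07 ]
 obj [358. 269.] 247 [ 0.423 -0.221  0.061] [ 0.447 -0.199  0.089]
```

```bash
cat >> h.py <<'E'
def Rt(yaw,lean=40):
    y=np.radians(yaw);l=np.radians(lean)
    z=np.array([np.sin(l)*np.cos(y),np.sin(l)*np.sin(y),-np.cos(l)]);x=np.array([np.sin(y),-np.cos(y),0])
    return Ro.from_matrix(np.stack([x,np.cross(z,x),z],1))
def tcp(o,yaw,zo,lean=40):
    "TCP for scraper origin o (xy), underside zo"
    y=np.radians(yaw);e=np.array([np.cos(y),np.sin(y),0])
    return np.array([o[0],o[1],zo])-.080*e+[0,0,.068]+.019*Rt(yaw,lean).as_matrix()[:,2]
def scraper(s,yaw=None):
    "scraper origin from state, assuming nominal grip"
    R=Ro.from_quat(s["tcp_rot"]).as_matrix();g=s["tool_pos"]-.019*R[:,2]
    yw=np.degrees(np.arctan2(R[1,2],R[0,2]));e=np.array([np.cos(np.radians(yw)),np.sin(np.radians(yw)),0])
    return g+.080*e-[0,0,.068],yw
def go(pos,R):
    s=robot.state();d=(np.array(pos)-s["tool_pos"])/.05
    w=(R*Ro.from_quat(s["tcp_rot"]).inv()).as_rotvec()
    print("t",s["t"],"pos",s["tool_pos"].round(4),"q",s["joint_positions"].round(2),"F",s["ft_force"].round(1),"op",round(s["opening"],4));print("shift/50mm",d.round(2),"rotvec",w.round(3),np.linalg.norm(w).round(2))
E
python3 - <<'E'
from h import *
T=tcp([.633,-.4375],20.4,.006);R=Rt(20.4);z=R.as_matrix()[:,2]
print(T,z);go(T-.1*z,R)
R0=Ro.from_quat(robot.state()["tcp_rot"])
E
```

```text
[ 0.56946443 -0.46112867  0.05944516] [ 0.60247325  0.22405779 -0.76604444]
t 0.1 pos [0.1658 0.5501 0.1926] q [ 1.26  0.32  1.57 -0.    1.26 -0.02] F [ 0.1 -0.4  0.8] op 0.0914
shift/50mm [  6.87 -20.67  -1.13] rotvec [ 0.908  0.027 -2.365] 2.53
```

>>> {"method": "apply_moves", "body": {
  "steps": "0.2 -0.8 0.5 0 0 -0.14 0;0.3 -0.9 0.4 0 0 -0.14 0;0.3 -0.9 0.3 0 0 -0.14 0;0.3 -0.9 0.3 0 0 -0.14 0;0.3 -0.9 0.2 0 0 -0.14 0;0.3 -0.9 0.2 0 0 -0.14 0;0.3 -0.9 0 0 0 -0.14 0;0.3 -0.95 0 0 0 -0.14 0;0.2 -0.95 0 0 0 -0.14 0;0.2 -0.95 0 0 0 -0.14 0",
  "grip_force": 50
}}

```text
t: 1.1
tool_pos: [0.2994, 0.0875, 0.2849]
tcp_rot: [0.997, -0.083, -0.003, 0.0]
ft_force: [0.8, 0.0, -0.3]
opening: 0.0914
```

```bash
cat > g.py <<'E'
from h import *
T=tcp([.633,-.4375],20.4,.006);R=Rt(20.4);z=R.as_matrix()[:,2]
go(T-.1*z,R)
E
python3 g.py
```

```text
t 1.1 pos [0.2994 0.0875 0.2849] q [ 0.25 -0.16  1.87  0.    1.44  0.41] F [ 0.8  0.  -0.3] op 0.0914
shift/50mm [  4.2  -11.42  -2.98] rotvec [ 0.56  -0.469 -1.006] 1.24
```

>>> {"method": "apply_moves", "body": {
  "steps": "0.3 -0.85 0 0.05 -0.04 -0.09 0;0.3 -0.9 0 0.05 -0.04 -0.09 0;0.3 -0.9 0 0.05 -0.04 -0.09 0;0.3 -0.9 0 0.05 -0.04 -0.09 0;0.3 -0.9 0 0.05 -0.04 -0.09 0;0.3 -0.9 0 0.05 -0.04 -0.09 0;0.3 -0.9 0 0.05 -0.04 -0.09 0;0.3 -0.9 0 0.05 -0.04 -0.09 0;0.3 -0.9 -0.1 0.05 -0.04 -0.09 0;0.3 -0.9 -0.2 0.05 -0.04 -0.09 0"
}}

```text
t: 2.1
tool_pos: [0.4451, -0.3646, 0.2716]
tcp_rot: [0.809, -0.501, 0.173, -0.253]
ft_force: [0.2, -0.3, -0.1]
opening: 0.0917
```

```bash
python3 g.py
```

```text
t 2.1 pos [ 0.4451 -0.3646  0.2716] q [-1.08  0.22  1.68  0.66  1.26 -0.18] F [ 0.2 -0.3 -0.1] op 0.0917
shift/50mm [ 1.28 -2.38 -2.71] rotvec [ 0.054 -0.059 -0.096] 0.12
```

>>> {"method": "apply_moves", "body": {
  "steps": "0.2 -0.4 -0.4 0.02 -0.02 -0.03 0;0.2 -0.4 -0.45 0.02 -0.02 -0.03 0;0.2 -0.4 -0.45 0.02 -0.02 -0.03 0;0.2 -0.4 -0.45 0 0 0 0;0.2 -0.4 -0.45 0 0 0 0;0.2 -0.3 -0.45 0 0 0 0;0 0 0 0 0 0 0"
}}

```text
t: 2.8
tool_pos: [0.5034, -0.4906, 0.1253]
tcp_rot: [0.767, -0.542, 0.191, -0.285]
ft_force: [0.5, 0.9, 0.8]
opening: 0.0912
```

```bash
python3 g.py
python3 - <<'E'
from h import *
s=robot.state()
p,d=cams.grab_frame("wrist");cv2.imwrite("pics/w1.png",p[:,:,::-1])
c=cams.calibration("wrist");f=240/np.tan(np.radians(c["fov_y"])/2)
# handle pixels: cloud in world via fisheye
v,u=np.mgrid[0:480,0:640];x=u-c["cx"];y=v-c["cy"];r=np.hypot(x,y)+1e-9;th=r/f
P=np.stack([x/r*np.tan(th)*d,y/r*np.tan(th)*d,d,np.ones_like(d)],-1)@c["tool_from_camera"].T
W=Ro.from_quat(s["tcp_rot"]).apply(P[...,:3].reshape(-1,3)).reshape(480,640,3)+s["tool_pos"]
hsv=cv2.cvtColor(p,cv2.COLOR_RGB2HSV)
ok=(d>0)&(th<1.2)
for nm,m in(("orange",cv2.inRange(hsv,(5,200,90),(17,255,255))>0),("green",cv2.inRange(hsv,(45,100,40),(80,255,255))>0),("handle",(hsv[...,1]<60)&(W[...,2]>.045)&(W[...,2]<.12)&(abs(W[...,0]-.57)<.07)&(abs(W[...,1]+.46)<.06))):
    Q=W[m&ok];
    if nm=="orange":Q=Q[Q[:,2]>.027]
    if len(Q)<9: print(nm,len(Q));continue
    print(nm,len(Q),np.percentile(Q[:,2],[5,50,95]).round(3),cv2.minAreaRect((Q[:,:2]*1000).astype(np.float32)))
E
```

```text
t 2.8 pos [ 0.5034 -0.4906  0.1253] q [-1.12  0.54  1.61  0.81  1.09 -0.32] F [0.5 0.9 0.8] op 0.0912
shift/50mm [0.12 0.14 0.21] rotvec [-0.015 -0.003  0.01 ] 0.02
orange 3767 [0.032 0.033 0.059] ((520.11865234375, -366.70794677734375), (143.15512084960938, 363.05523681640625), 53.942134857177734)
green 8123 [0.006 0.007 0.008] ((623.5927734375, -439.45245361328125), (203.16351318359375, 78.1310043334961), 19.45659065246582)
handle 1441 [0.061 0.096 0.104] ((562.5223388671875, -464.5089111328125), (70.8262939453125, 19.21441650390625), 21.464473724365234)
```

View pics/w1.png

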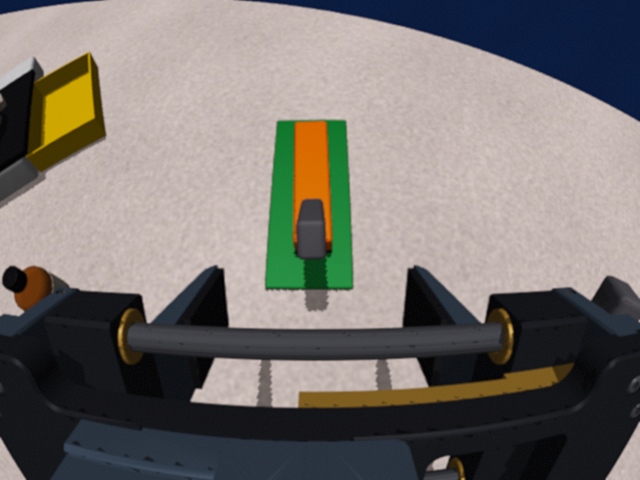

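The scraper on the pad is centred under the gripper, with its handle at (312,230). No mismatch, so I advance along the handle and grip.

>>> {"method": "apply_moves", "body": {
  "steps": "0.12 0.14 0.21 -0.015 -0.003 0.01 0;0.3 0.11 -0.38 0 0 0 0;0.3 0.11 -0.38 0 0 0 0;0.3 0.11 -0.38 0 0 0 0;0.3 0.11 -0.38 0 0 0 0;0 0 0 0 0 0 0"
}}

```text
t: 3.45
tool_pos: [0.5738, -0.4571, 0.0759]
tcp_rot: [0.774, -0.531, 0.204, -0.279]
ft_force: [-0.5, 0.7, 0.1]
opening: 0.0913
```

```bash
sed -i 's/T-.1\*z/T/' g.py; python3 g.py
```

```text
t 3.45 pos [ 0.5738 -0.4571  0.0759] q [-1.    0.6   1.65  0.9   0.93 -0.38] F [-0.5  0.7  0.1] op 0.0913
shift/50mm [-0.09 -0.08 -0.33] rotvec [ 0.015  0.014 -0.006] 0.02
```

>>> {"method": "apply_moves", "body": {
  "steps": "-0.09 -0.08 -0.33 0.015 0.014 -0.006 0;0 0 0 0 0 0 0;0 0 0 0 0 0 0"
}}

```text
t: 3.75
tool_pos: [0.5694, -0.4622, 0.0646]
tcp_rot: [0.772, -0.535, 0.198, -0.28]
ft_force: [0.3, 0.4, 1.5]
opening: 0.0913
```

```bash
python3 g.py
```

```text
t 3.75 pos [ 0.5694 -0.4622  0.0646] q [-1.01  0.62  1.65  0.9   0.93 -0.38] F [0.3 0.4 1.5] op 0.0913
shift/50mm [ 0.    0.02 -0.1 ] rotvec [0.005 0.003 0.   ] 0.01
```

>>> {"method": "apply_moves", "body": {
  "steps": "0 0.02 -0.12 0.005 0.003 0 0;0 0 0 0 0 0 120;0 0 0 0 0 0 255;0 0 0 0 0 0 255;0 0 0 0 0 0 255;0 0 0 0 0 0 255;0 0 0 0 0 0 255",
  "grip_force": 50
}}

```text
t: 4.45
tool_pos: [0.5684, -0.4632, 0.0602]
tcp_rot: [0.771, -0.537, 0.197, -0.28]
ft_force: [-0.2, 0.2, -0.5]
opening: 0.0457
```

```bash
python3 g.py
```

```text
t 4.45 pos [ 0.5684 -0.4632  0.0602] q [-1.01  0.62  1.65  0.9   0.93 -0.38] F [-0.2  0.2 -0.5] op 0.0457
shift/50mm [ 0.02  0.04 -0.02] rotvec [0.002 0.002 0.003] 0.0
```

>>> {"method": "apply_moves", "body": {
  "steps": "0 0.03 0 0 0 0 255;0 0 0 0 0 0 255;0 0 0 0 0 0 255;0 0 0 0 0 0 255;0 0 0 0 0 0 255;0 0 0 0 0 0 255;0 0 0 0 0 0 255"
}}

```text
t: 5.15
tool_pos: [0.5685, -0.4615, 0.0601]
tcp_rot: [0.771, -0.537, 0.197, -0.28]
ft_force: [-0.4, -0.0, -0.0]
opening: 0.02
```

```bash
python3 g.py; python3 -c "
from h import *
print(scraper(robot.state()))"
```

```text
t 5.15 pos [ 0.5685 -0.4615  0.0601] q [-1.01  0.62  1.66  0.9   0.93 -0.38] F [-0.4 -0.  -0. ] op 0.02
shift/50mm [ 0.02  0.01 -0.01] rotvec [0.002 0.002 0.003] 0.0
(array([ 0.63214477, -0.43821892,  0.00666106]), np.float64(20.055142086321663))
```

>>> {"method": "apply_moves", "body": {
  "steps": "0 0 0.3 0 0 0 255;0 0 0.6 0 0 0 255;0 0 0.8 0 0 0 255;0 0 0.8 0 0 0 255;0 0 0.5 0 0 0 255;0 0 0 0 0 0 255"
}}

```text
t: 5.75
tool_pos: [0.566, -0.4593, 0.2167]
tcp_rot: [0.772, -0.537, 0.194, -0.279]
ft_force: [-0.2, 0.1, -1.5]
opening: 0.0198
```

```bash
cat >> h.py <<'E'
SO=np.array([.563,.0415]);SY=46.4
def goS(x,y,z):
    a=np.radians(SY);o=SO+x*np.array([np.cos(a),np.sin(a)])+y*np.array([-np.sin(a),np.cos(a)])
    go(tcp(o,SY,z),Rt(SY))
    p,yw=scraper(robot.state());d=p[:2]-SO
    print("scraper stage xy",(d@[np.cos(a),np.sin(a)]).round(4),(d@[-np.sin(a),np.cos(a)]).round(4),"z",p[2].round(4),"yaw",yw.round(2))
E
python3 - <<'E'
from h import *
goS(-.19,0,.15)
p,d=cams.grab_frame("scene");cv2.imwrite("pics/s2.png",cv2.resize(p[170:330,140:340,::-1],None,fx=3,fy=3,interpolation=2))
E
```

```text
t 5.75 pos [ 0.566  -0.4593  0.2167] q [-1.01  0.47  1.49  0.76  1.15 -0.1 ] F [-0.2  0.1 -1.5] op 0.0198
shift/50mm [-3.62  6.28 -0.26] rotvec [ 0.002 -0.004  0.456] 0.46
scraper stage xy -0.2997 -0.3773 z 0.1633 yaw 20.34
```

View pics/s2.png

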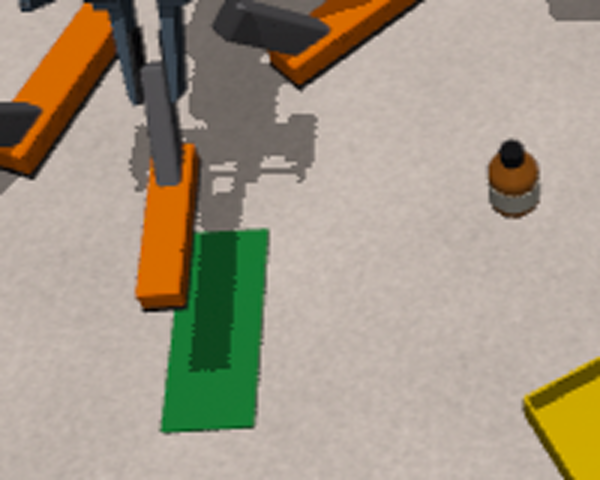

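The crop shows the scraper (165,230) held level above its pad, with the bottle clear at (513,180). On to the stage.

>>> {"method": "apply_moves", "body": {
  "steps": "-0.3 0.55 0 0 0 0.05 255;-0.4 0.7 0 0 0 0.05 255;-0.4 0.7 0 0 0 0.05 255;-0.4 0.7 0 0 0 0.05 255;-0.4 0.7 0 0 0 0.05 255;-0.4 0.7 0 0 0 0.05 255;-0.4 0.7 0 0 0 0.05 255;-0.4 0.7 0 0 0 0.05 255;-0.3 0.5 0 0 0 0.05 255;0 0 0 0 0 0 255"
}}

```text
t: 6.8
tool_pos: [0.3788, -0.1416, 0.1944]
tcp_rot: [0.875, -0.349, 0.106, -0.32]
ft_force: [0.6, -0.5, -0.6]
opening: 0.0197
```

```bash
python3 -c "
from h import *
goS(-.19,0,.15);goS(-.12,.1,.1)"
```

```text
t 6.8 pos [ 0.3788 -0.1416  0.1944] q [-0.96  0.11  2.07  0.7   1.26 -0.53] F [ 0.6 -0.5 -0.6] op 0.0197
shift/50mm [ 0.13 -0.07  0.18] rotvec [-0.017 -0.036 -0.015] 0.04
scraper stage xy -0.1918 0.0113 z 0.1411 yaw 49.91
t 6.8 pos [ 0.3788 -0.1416  0.1944] q [-0.96  0.11  2.07  0.7   1.26 -0.53] F [ 0.6 -0.5 -0.6] op 0.0197
shift/50mm [-0.35  2.32 -0.82] rotvec [-0.017 -0.036 -0.015] 0.04
scraper stage xy -0.1918 0.0113 z 0.1411 yaw 49.91
```

>>> {"method": "apply_moves", "body": {
  "steps": "-0.06 0.4 -0.1 -0.004 -0.008 -0.004 255;-0.06 0.4 -0.1 -0.004 -0.008 -0.004 255;-0.06 0.4 -0.1 -0.004 -0.008 -0.004 255;-0.06 0.4 -0.1 -0.004 -0.008 -0.004 255;-0.06 0.4 -0.1 0 0 0 255;-0.06 0.3 -0.1 0 0 0 255;0 0 0 0 0 0 255"
}}

```text
t: 7.5
tool_pos: [0.3577, -0.0237, 0.1558]
tcp_rot: [0.871, -0.355, 0.121, -0.316]
ft_force: [0.2, 0.6, -2.5]
opening: 0.0196
```

```bash
python3 -c "
from h import *
goS(.01,.085,.09)"
```

```text
t 7.5 pos [ 0.3577 -0.0237  0.1558] q [-0.79 -0.02  2.34  0.83  1.04 -0.53] F [ 0.2  0.6 -2.5] op 0.0196
shift/50mm [ 2.08  1.64 -0.25] rotvec [-0.004 -0.015  0.009] 0.02
scraper stage xy -0.1209 0.1042 z 0.1025 yaw 46.86
```

>>> {"method": "apply_moves", "body": {
  "steps": "0.26 0.2 0 0 -0.005 0.002 255;0.3 0.24 -0.02 0 -0.005 0.002 255;0.3 0.24 -0.02 0 -0.005 0.002 255;0.3 0.24 -0.02 0 0 0 255;0.3 0.24 -0.02 0 0 0 255;0.3 0.24 -0.02 0 0 0 255;0.2 0.15 -0.02 0 0 0 255;0 0 0 0 0 0 255"
}}

```text
t: 8.3
tool_pos: [0.4652, 0.0482, 0.1463]
tcp_rot: [0.87, -0.356, 0.128, -0.316]
ft_force: [-0.1, 0.2, -0.9]
opening: 0.0197
```

Run:
```python
from h import *
goS(.01,.08,.08)
for n in("scene","top"):
    p,d=cams.grab_frame(n);np.save(f"pics/{n}3.npy",d);cv2.imwrite(f"pics/{n}3.png",p[:,:,::-1])
p=cv2.imread("pics/scene3.png");q=cv2.imread("pics/top3.png")
o=np.hstack([cv2.resize(p[215:375,315:495],None,fx=2.8,fy=2.8,interpolation=2),cv2.resize(q[140:300,190:295],None,fx=2.8,fy=2.8,interpolation=2)]);cv2.imwrite("pics/c3.png",o)
```

```text
t 8.3 pos [0.4652 0.0482 0.1463] q [-0.4   0.08  2.27  1.    0.79 -0.35] F [-0.1  0.2 -0.9] op 0.0197
shift/50mm [ 0.    0.13 -0.26] rotvec [ 0.001 -0.003  0.014] 0.01
scraper stage xy 0.0052 0.0746 z 0.0929 yaw 45.7
```

View pics/c3.png

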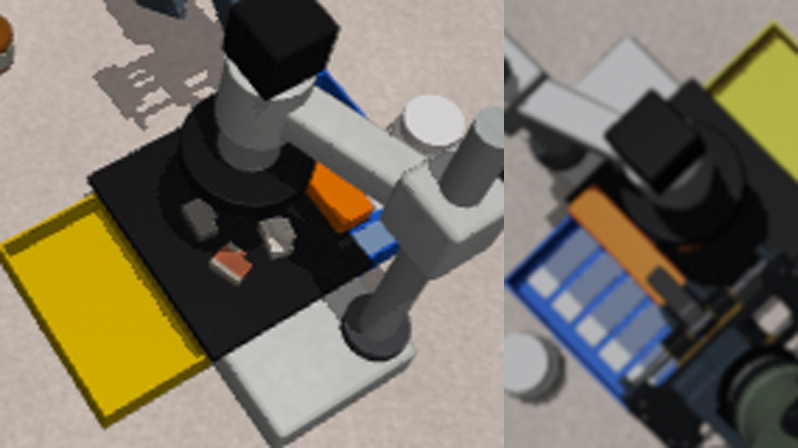

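The crop shows the scraper over the slide-side edge, clear of the ring light. The fourth (brick) chip peeks out in the top view at (690,248). I check the scraper's real height and position from depth.

Run:
```python
from h import *
a=np.radians(46.4);M=np.array([[np.cos(a),-np.sin(a)],[np.sin(a),np.cos(a)]])
for n in("scene","top"):
    p=cv2.imread(f"pics/{n}3.png");d=np.load(f"pics/{n}3.npy");X=cloud(n,d)
    st=np.dstack([(X[...,:2]-SO)@M,X[...,2]])*1000
    m=mask(p,(5,150,60),(17,255,255))&(d>0)&(abs(st[...,0])<110)&(abs(st[...,1]-75)<40)&(st[...,2]>85)
    Q=st[m];q=Q[Q[:,2]>np.percentile(Q[:,2],60)-4];print(n,len(Q),np.percentile(Q[:,2],[2,20,50,80,98]).round(1),q.min(0).round(1),q.max(0).round(1),cv2.minAreaRect(q[:,:2].astype(np.float32)))
    A=np.c_[q[:,:2],np.ones(len(q))];print(" plane",np.linalg.lstsq(A,q[:,2],rcond=None)[0])
    m=mask(p,(0,80,20),(14,255,255))&(d>0)&(abs(st[...,0])<80)&(abs(st[...,1])<60)&(st[...,2]<85)&(st[...,2]>52)
    k,l,ss,c=cv2.connectedComponentsWithStats(m.astype(np.uint8))
    for i in range(1,k):
        if ss[i,4]>5: print(" redchip",c[i].round(),ss[i,4],st[l==i].min(0).round(),st[l==i].max(0).round())
```

```text
scene 324 [101.6 113.6 117.8 119.7 121.7] [ 16.6  55.2 114.5] [ 73.3  88.6 122.6] ((45.000572204589844, 71.90740203857422), (56.72849655151367, 33.38547134399414), 0.14093296229839325)
 plane [-2.75899746e-02  6.88721365e-03  1.19412205e+02]
 redchip [398. 308.] 95 [ 18. -35.  54.] [55. -8. 75.]
top 528 [111.7 115.7 118.3 121.2 125.1] [-60.6  56.4 115.1] [ 74.8  88.9 168. ] ((7.064487457275391, 72.46835327148438), (135.40504455566406, 32.42332077026367), 0.22401154041290283)
 plane [-2.51275918e-02  2.55898306e-02  1.18044402e+02]
 redchip [232. 215.] 18 [26. 54. 53.] [79. 56. 66.]
 redchip [247. 231.] 30 [-36.  54.  52.] [22. 56. 63.]
 redchip [255. 228.] 19 [-25.  26.  52.] [-15.  43.  71.]
```

```bash
python3 -c "
from h import *
goS(.009,.082,.07)"
```

```text
t 8.4 pos [0.4641 0.0478 0.1462] q [-0.4   0.08  2.27  1.    0.79 -0.36] F [ 0.   0.3 -1. ] op 0.02
shift/50mm [-0.02  0.15 -0.45] rotvec [ 0.001 -0.004  0.015] 0.02
scraper stage xy 0.0041 0.0751 z 0.0928 yaw 45.68
```

>>> {"method": "apply_moves", "body": {
  "steps": "-0.02 0.15 -0.05 0.015 -0.015 0.015 255;0 0 -0.2 0 0 0 255;0 0 -0.2 0 0 0 255;0 0 0 0 0 0 255"
}}

```text
t: 8.8
tool_pos: [0.4625, 0.052, 0.1227]
tcp_rot: [0.869, -0.35, 0.131, -0.325]
ft_force: [-1.0, 1.0, -1.4]
opening: 0.0197
```

```bash
python3 -c "
from h import *
goS(.009,.082,.0595)"
```

```text
t 8.8 pos [0.4625 0.052  0.1227] q [-0.41  0.13  2.32  1.11  0.76 -0.51] F [-1.   1.  -1.4] op 0.0197
shift/50mm [ 0.01  0.07 -0.19] rotvec [-0.013  0.012  0.005] 0.02
scraper stage xy 0.0058 0.0797 z 0.069 yaw 46.17
```

>>> {"method": "apply_moves", "body": {
  "steps": "0.02 0.06 -0.1 0 0 0.004 255;0 0 -0.1 0 0 0 255;0 0 0 0 0 0 255"
}}

```text
t: 9.1
tool_pos: [0.4639, 0.0536, 0.1127]
tcp_rot: [0.869, -0.349, 0.131, -0.325]
ft_force: [-0.2, -0.2, -1.6]
opening: 0.0198
```

Run:
```python
from h import *
goS(.009,.082,.0595)
a=np.radians(46.4);M=np.array([[np.cos(a),-np.sin(a)],[np.sin(a),np.cos(a)]])
for n in("scene","top"):
    p,d=cams.grab_frame(n);X=cloud(n,d)
    st=np.dstack([(X[...,:2]-SO)@M,X[...,2]])*1000
    m=mask(p[:,:,::-1].copy(),(5,150,60),(17,255,255))&(d>0)&(abs(st[...,0])<110)&(abs(st[...,1]-78)<40)&(st[...,2]>76)
    q=st[m];print(n,len(q),np.median(q,0).round(1),cv2.minAreaRect(q[:,:2].astype(np.float32)))
    A=np.c_[q[:,:2],np.ones(len(q))];print(" plane",np.linalg.lstsq(A,q[:,2],rcond=None)[0])
```

```text
t 9.1 pos [0.4639 0.0536 0.1127] q [-0.4   0.15  2.33  1.14  0.74 -0.55] F [-0.2 -0.2 -1.6] op 0.0198
shift/50mm [-0.02  0.04  0.01] rotvec [-0.012  0.013  0.003] 0.02
scraper stage xy 0.008 0.0798 z 0.059 yaw 46.17
scene 366 [47.6 76.5 86.9] ((41.43095016479492, 77.56967163085938), (72.05751037597656, 33.75938034057617), 0.5392577648162842)
 plane [-5.75778093e-03  8.57853208e-02  8.00430348e+01]
top 499 [25.2 78.  86.9] ((11.720893859863281, 78.03880310058594), (135.7076416015625, 33.179969787597656), 0.35787972807884216)
 plane [-4.84179522e-03  2.60516771e-02  8.52550899e+01]
```

>>> {"method": "apply_moves", "body": {
  "steps": "0 0 -0.04 0 0 0 255;0.145 -0.138 0 0 0 0 255;0.145 -0.138 0 0 0 0 255;0.145 -0.138 0 0 0 0 255;0.145 -0.138 0 0 0 0 255;0.145 -0.138 0 0 0 0 255"
}}

```text
t: 9.8
tool_pos: [0.5034, 0.0167, 0.1118]
tcp_rot: [0.869, -0.348, 0.132, -0.325]
ft_force: [-0.8, 0.4, -0.7]
opening: 0.0197
```

```bash
python3 -c "
from h import *
goS(.009,-.082,.0585)"
```

```text
t 9.8 pos [0.5034 0.0167 0.1118] q [-0.45  0.22  2.24  1.1   0.78 -0.54] F [-0.8  0.4 -0.7] op 0.0197
shift/50mm [ 1.57 -1.49  0.  ] rotvec [-0.012  0.015  0.001] 0.02
scraper stage xy 0.0085 0.0257 z 0.0581 yaw 46.13
```

>>> {"method": "apply_moves", "body": {
  "steps": "0.145 -0.138 0 0 0 0 255;0.145 -0.138 0 0 0 0 255;0.145 -0.138 0 0 0 0 255;0.145 -0.138 0 0 0 0 255;0.145 -0.138 0 0 0 0 255;0.145 -0.138 0 0 0 0 255"
}}

```text
t: 10.4
tool_pos: [0.5508, -0.0284, 0.1115]
tcp_rot: [0.869, -0.348, 0.131, -0.326]
ft_force: [-0.5, 0.1, -1.1]
opening: 0.0194
```

Run:
```python
from h import *
goS(.009,-.09,.0585)
p,d=cams.grab_frame("scene")
cv2.imwrite("pics/s4.png",cv2.resize(p[235:375,305:475,::-1],None,fx=3.4,fy=3.4,interpolation=2))
```

```text
t 10.4 pos [ 0.5508 -0.0284  0.1115] q [-0.5   0.3   2.11  1.03  0.83 -0.5 ] F [-0.5  0.1 -1.1] op 0.0194
shift/50mm [ 0.74 -0.7   0.01] rotvec [-0.013  0.015  0.001] 0.02
scraper stage xy 0.0085 -0.0395 z 0.0578 yaw 46.26
```

View pics/s4.png

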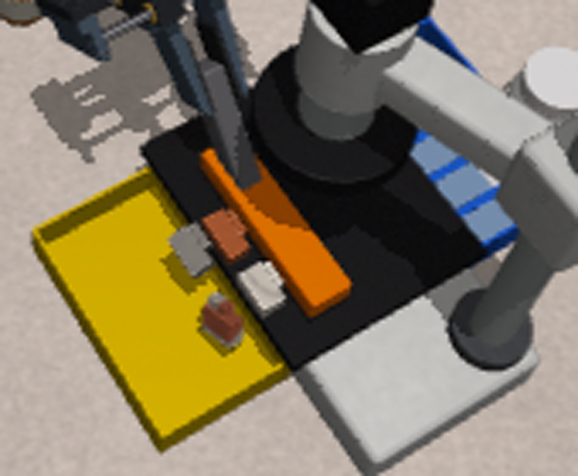

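The scraper is pushing all four chips, in line: terracotta (222,320) and grey (190,250) are tipping off the edge, brick (225,232) and white (262,287) are still on. Continuing.

>>> {"method": "apply_moves", "body": {
  "steps": "0.145 -0.138 0 0 0 0 255;0.145 -0.138 0 0 0 0 255;0.145 -0.138 0 0 0 0 255;0.145 -0.138 0 0 0 0 255;0.145 -0.138 0 0 0 0 255;0 0 0 0 0 0 255;0 0 0 0 0 0 255;0 0 0 0 0 0 255"
}}

```text
t: 11.25
tool_pos: [0.5929, -0.0688, 0.1114]
tcp_rot: [0.869, -0.349, 0.133, -0.325]
ft_force: [-0.0, -0.2, -0.7]
opening: 0.0195
```

Run:
```python
from h import *
goS(.009,-.09,.0585)
p,d=cams.grab_frame("scene");np.save("pics/s5.npy",d)
cv2.imwrite("pics/s5.png",cv2.resize(p[235:375,305:475,::-1],None,fx=3.4,fy=3.4,interpolation=2))
```

```text
t 11.25 pos [ 0.5929 -0.0688  0.1114] q [-0.53  0.37  1.99  0.99  0.87 -0.46] F [-0.  -0.2 -0.7] op 0.0195
shift/50mm [-0.11  0.11  0.01] rotvec [-0.01   0.017  0.004] 0.02
scraper stage xy 0.0083 -0.0984 z 0.0577 yaw 45.85
```

View pics/s5.png

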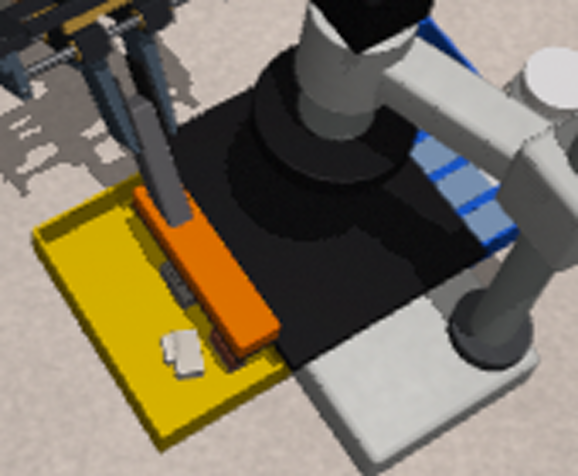

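>>> {"method": "apply_moves", "body": {
  "steps": "0.1 -0.1 0.3 0 0 0 255;0.1 -0.1 0.5 0 0 0 255;0 -0.4 0.6 0 0 0 255;0 -0.7 0.6 0 0 0 255;0 -0.7 0.5 0 0 0 255;0 -0.7 0.3 0 0 0 255;0 -0.5 0 0 0 0 255;0 0 0 0 0 0 255"
}}

```text
t: 12.1
tool_pos: [0.5959, -0.2282, 0.2557]
tcp_rot: [0.871, -0.347, 0.127, -0.324]
ft_force: [-0.5, 0.6, -1.6]
opening: 0.0197
```

Run:
```python
from h import *
T=tcp([.630,-.438],20,.15);go(T,Rt(20))
p,d=cams.grab_frame("scene");q,d2=cams.grab_frame("top")
a=np.radians(46.4);M=np.array([[np.cos(a),-np.sin(a)],[np.sin(a),np.cos(a)]])
for n,D in(("scene",d),("top",d2)):
    X=cloud(n,D);st=np.dstack([(X[...,:2]-SO)@M+[0,.129],X[...,2]])*1000
    m=(abs(st[...,0])<84)&(st[...,1]<40)&(st[...,1]>-49)&(st[...,2]>9)&(st[...,2]<60)&(D>0)
    k,l,ss,c=cv2.connectedComponentsWithStats(m.astype(np.uint8))
    for i in range(1,k):
        if ss[i,4]>8: print(n,c[i].round(),ss[i,4],st[l==i].min(0).round(),st[l==i].max(0).round(), (p if n=="scene" else q)[l==i].mean(0).round())
o=np.hstack([cv2.resize(p[235:375,305:475,::-1],None,fx=2.8,fy=2.8,interpolation=2),cv2.resize(q[140:240,240:340,::-1],(320,392),interpolation=2)]);cv2.imwrite("pics/c6.png",o)
```

```text
t 12.1 pos [ 0.5959 -0.2282  0.2557] q [-0.76  0.36  1.57  0.74  1.31 -0.24] F [-0.5  0.6 -1.6] op 0.0197
shift/50mm [-0.59 -4.66 -1.05] rotvec [-0.01   0.01  -0.464] 0.46
scene [358. 316.] 144 [-32.  15.   9.] [10. 40. 31.] [126.  95.  76.]
scene [372. 336.] 94 [38. 19.  9.] [67. 33. 37.] [127.  85.  62.]
scene [359. 338.] 135 [ 22. -17.  10.] [57. 12. 22.] [184. 175. 162.]
top [286. 174.] 103 [ 25. -16.   9.] [64. 12. 26.] [182. 182. 171.]
top [275. 177.] 65 [39. 19.  9.] [70. 38. 39.] [127. 102.  69.]
top [290. 194.] 113 [-32.  18.   9.] [13. 40. 34.] [124.  94.  68.]
```

View pics/c6.png

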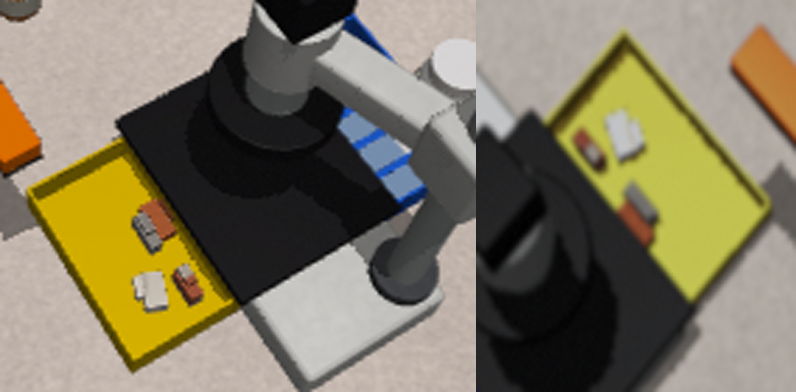

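All four chips lie in the yellow tray: brick (157,218), grey (148,232), white (150,290) and terracotta (187,283). Returning the scraper.

>>> {"method": "apply_moves", "body": {
  "steps": "-0.07 -0.5 0 0 0 -0.058 255;-0.07 -0.58 0 0 0 -0.058 255;-0.07 -0.58 -0.1 0 0 -0.058 255;-0.07 -0.58 -0.1 0 0 -0.058 255;-0.07 -0.58 -0.1 0 0 -0.058 255;-0.07 -0.58 -0.1 0 0 -0.058 255;-0.07 -0.58 -0.1 0 0 -0.058 255;-0.07 -0.4 -0.1 0 0 -0.058 255;0 0 0 0 0 0 255"
}}

```text
t: 13.1
tool_pos: [0.5646, -0.4369, 0.2208]
tcp_rot: [0.764, -0.542, 0.193, -0.292]
ft_force: [0.3, -0.6, -2.5]
opening: 0.0194
```

```bash
cat > r.py <<'E'
from h import *
import sys
T=tcp([.630,-.438],19.8,float(sys.argv[1]));go(T,Rt(19.8));print(scraper(robot.state()))
E
python3 r.py .05
```

```text
t 13.1 pos [ 0.5646 -0.4369  0.2208] q [-1.    0.44  1.53  0.78  1.14 -0.1 ] F [ 0.3 -0.6 -2.5] op 0.0194
shift/50mm [ 0.03 -0.48 -2.35] rotvec [-0.026  0.008  0.   ] 0.03
(array([ 0.62753044, -0.41239622,  0.16715693]), np.float64(21.24988169888271))
```

>>> {"method": "apply_moves", "body": {
  "steps": "0.01 -0.2 -0.4 -0.02 -0.008 0 255;0.01 -0.2 -0.5 0 0 0 255;0.01 -0.08 -0.5 0 0 0 255;0 0 -0.5 0 0 0 255;0 0 -0.35 0 0 0 255;0 0 0 0 0 0 255"
}}

```text
t: 13.7
tool_pos: [0.5683, -0.4576, 0.1069]
tcp_rot: [0.767, -0.536, 0.202, -0.289]
ft_force: [-0.0, 1.0, -0.8]
opening: 0.02
```

```bash
python3 r.py .006
python3 - <<'E'
from h import *
a=np.radians(19.6);M=np.array([[np.cos(a),-np.sin(a)],[np.sin(a),np.cos(a)]])
for n in("scene","top"):
    p,d=cams.grab_frame(n);X=cloud(n,d);st=np.dstack([(X[...,:2]-[.6283,-.4382])@M,X[...,2]])*1000
    m=mask(p[:,:,::-1].copy(),(5,150,60),(17,255,255))&(d>0)&(abs(st[...,0])<110)&(abs(st[...,1])<50)&(st[...,2]>20)
    q=st[m];q=q[q[:,2]>np.median(q[:,2])-5];print(n,len(q),np.median(q,0).round(1),cv2.minAreaRect(q[:,:2].astype(np.float32)))
    A=np.c_[q[:,:2],np.ones(len(q))];print(" plane",np.linalg.lstsq(A,q[:,2],rcond=None)[0])
E
```

```text
t 13.7 pos [ 0.5683 -0.4576  0.1069] q [-1.02  0.57  1.63  0.88  0.99 -0.32] F [-0.   1.  -0.8] op 0.02
shift/50mm [-0.04 -0.07 -0.95] rotvec [-0.007  0.02  -0.006] 0.02
(array([ 0.63167868, -0.43439108,  0.05320558]), np.float64(20.156319599306304))
scene 544 [21.6  4.3 81.7] ((4.5116119384765625, 2.133610725402832), (142.17066955566406, 34.19602584838867), 0.7474531531333923)
 plane [ 7.81764659e-03 -1.04600006e-02  8.15504508e+01]
top 503 [19.8  5.2 82.6] ((4.947418212890625, 2.955264091491699), (35.040924072265625, 138.98707580566406), 89.9370346069336)
 plane [3.45980236e-03 1.35564139e-02 8.27093790e+01]
```

>>> {"method": "apply_moves", "body": {
  "steps": "-0.04 -0.06 -0.3 0 0 0 255;0 0 -0.3 0 0 0 255;0 0 -0.2 0 0 0 255;0 0 -0.1 0 0 0 255;0 0 0 0 0 0 255"
}}

```text
t: 14.3
tool_pos: [0.5686, -0.4634, 0.0654]
tcp_rot: [0.768, -0.534, 0.207, -0.287]
ft_force: [-0.3, -0.1, -1.3]
opening: 0.02
```

```bash
python3 r.py .006
```

```text
t 14.3 pos [ 0.5686 -0.4634  0.0654] q [-1.02  0.62  1.66  0.93  0.94 -0.41] F [-0.3 -0.1 -1.3] op 0.02
shift/50mm [-0.05  0.05 -0.12] rotvec [ 0.002  0.028 -0.006] 0.03
(array([ 0.63219598, -0.44094548,  0.01163577]), np.float64(19.427486180120596))
```

>>> {"method": "apply_moves", "body": {
  "steps": "-0.03 0.04 -0.06 0 0.008 0 255;0 0 -0.04 0 0 0 255;0 0 -0.03 0 0 0 255;0 0 0 0 0 0 255"
}}

```text
t: 14.7
tool_pos: [0.5676, -0.4619, 0.0606]
tcp_rot: [0.769, -0.535, 0.205, -0.285]
ft_force: [-0.3, -0.3, -1.7]
opening: 0.0196
```

```bash
python3 r.py .006
```

```text
t 14.7 pos [ 0.5676 -0.4619  0.0606] q [-1.02  0.62  1.67  0.93  0.93 -0.42] F [-0.3 -0.3 -1.7] op 0.0196
shift/50mm [-0.03  0.02 -0.02] rotvec [ 0.003  0.021 -0.006] 0.02
(array([ 0.63128639, -0.43941526,  0.00689419]), np.float64(19.45482235281175))
```

>>> {"method": "apply_moves", "body": {
  "steps": "0 0 -0.03 0 0 0 255;0 0 -0.03 0 0 0 255;0 0 0 0 0 0 255"
}}

```text
t: 15.0
tool_pos: [0.5681, -0.4625, 0.0605]
tcp_rot: [0.769, -0.534, 0.207, -0.285]
ft_force: [-0.5, 0.0, -1.3]
opening: 0.0197
```

```bash
python3 r.py .006
```

```text
t 15.0 pos [ 0.5681 -0.4625  0.0605] q [-1.02  0.62  1.67  0.94  0.93 -0.42] F [-0.5  0.  -1.3] op 0.0197
shift/50mm [-0.04  0.03 -0.02] rotvec [ 0.005  0.025 -0.006] 0.03
(array([ 0.63181784, -0.44022453,  0.00675332]), np.float64(19.2956094384718))
```

>>> {"method": "apply_moves", "body": {
  "steps": "0 0 -0.08 0 0 0 255;0 0 0 0 0 0 255"
}}

```text
t: 15.2
tool_pos: [0.569, -0.4638, 0.0609]
tcp_rot: [0.768, -0.533, 0.209, -0.286]
ft_force: [0.0, 0.1, -2.5]
opening: 0.0199
```

```bash
python3 r.py .006
```

```text
t 15.2 pos [ 0.569  -0.4638  0.0609] q [-1.02  0.62  1.67  0.94  0.93 -0.43] F [ 0.   0.1 -2.5] op 0.0199
shift/50mm [-0.06  0.06 -0.03] rotvec [ 0.006  0.031 -0.006] 0.03
(array([ 0.63273023, -0.44176443,  0.00709667]), np.float64(19.038567973853613))
```

Run:
```python
from h import *
print(robot.state()["wrist_torque"],robot.state()["ft_force"])
a=np.radians(19.6);M=np.array([[np.cos(a),-np.sin(a)],[np.sin(a),np.cos(a)]])
for n in("scene","top"):
    p,d=cams.grab_frame(n);X=cloud(n,d);st=np.dstack([(X[...,:2]-[.6283,-.4382])@M,X[...,2]])*1000
    m=mask(p[:,:,::-1].copy(),(5,150,60),(17,255,255))&(d>0)&(abs(st[...,0])<110)&(abs(st[...,1])<50)&(st[...,2]>20)
    q=st[m];q=q[abs(q[:,2]-np.percentile(q[:,2],70))<5];print(n,len(q),np.median(q,0).round(1),cv2.minAreaRect(q[:,:2].astype(np.float32)))
    A=np.c_[q[:,:2],np.ones(len(q))];print(" plane",np.linalg.lstsq(A,q[:,2],rcond=None)[0])
    cv2.imwrite(f"pics/{n}7.png",p[:,:,::-1])
print(robot.state()["ft_force"],robot.state()["tool_pos"])
```

```text
[-0.28970691  0.74656466 -0.01953426] [ 0.01321239  0.11763209 -2.46838201]
scene 481 [20.2 -2.9 36.3] ((4.369483947753906, -4.03013801574707), (141.74356079101562, 33.990272521972656), 0.04559340700507164)
 plane [ 1.50315034e-02 -6.42731416e-03  3.60210124e+01]
top 402 [18.4 -0.1 35. ] ((3.6770706176757812, -2.5070858001708984), (136.35940551757812, 34.79688262939453), 0.6632445454597473)
 plane [5.90251897e-03 4.11409919e-03 3.50938211e+01]
[-1.48079007 -1.27559783  3.38149   ] [ 0.56904289 -0.46369552  0.06017561]
```

>>> {"method": "apply_moves", "body": {
  "steps": "-0.04 0.05 -0.05 0 0.02 0 255;0 0 -0.08 0 0.01 0 255;0 0 -0.05 0 0 0 255"
}}

```text
t: 15.6
tool_pos: [0.571, -0.4639, 0.0601]
tcp_rot: [0.769, -0.537, 0.203, -0.28]
ft_force: [-3.8, -0.9, 7.1]
opening: 0.0197
```

```bash
python3 r.py .006;  python3 - <<'E'
from h import *
print(robot.state()["wrist_torque"],robot.state()["ft_force"])
a=np.radians(19.6);M=np.array([[np.cos(a),-np.sin(a)],[np.sin(a),np.cos(a)]])
for n in("scene","top"):
    p,d=cams.grab_frame(n);X=cloud(n,d);st=np.dstack([(X[...,:2]-[.6283,-.4382])@M,X[...,2]])*1000
    m=mask(p[:,:,::-1].copy(),(5,150,60),(17,255,255))&(d>0)&(abs(st[...,0])<110)&(abs(st[...,1])<50)&(st[...,2]>20)
    q=st[m];q=q[abs(q[:,2]-np.percentile(q[:,2],70))<5];print(n,len(q),np.median(q,0).round(1),cv2.minAreaRect(q[:,:2].astype(np.float32)))
    A=np.c_[q[:,:2],np.ones(len(q))];print(" plane",np.linalg.lstsq(A,q[:,2],rcond=None)[0])
E
```

```text
t 15.6 pos [ 0.571  -0.4639  0.0601] q [-1.01  0.62  1.66  0.92  0.92 -0.4 ] F [-3.8 -0.9  7.1] op 0.0197
shift/50mm [-0.1   0.06 -0.01] rotvec [ 0.009  0.012 -0.002] 0.01
(array([ 0.63494604, -0.44176309,  0.00657591]), np.float64(19.08305060190451))
[0.20456369 0.55666447 0.17143841] [-3.78363681 -0.94325537  7.06086069]
scene 500 [20.9 -2.7 33.9] ((5.780021667480469, -4.809303283691406), (139.65533447265625, 34.070159912109375), 0.2813936769962311)
 plane [ 3.02706583e-03 -1.34428456e-02  3.37614984e+01]
top 407 [19.8 -1.5 33. ] ((5.4347076416015625, -2.9471683502197266), (136.95114135742188, 35.225990295410156), 0.3896704912185669)
 plane [-9.16668818e-04 -1.30289297e-03  3.31357033e+01]
```

Seated: contact force 7 N, level, about 5 mm off centre. Releasing.

>>> {"method": "apply_moves", "body": {
  "steps": "0 0 0 0 0 0 0;0 0 0 0 0 0 0;0 0 0 0 0 0 0;0 0 0 0 0 0 0;0 0 0 0 0 0 0;0 0 0 0 0 0 0;0 0 0 0 0 0 0;0 0 0 0 0 0 0"
}}

```text
t: 16.5
tool_pos: [0.5714, -0.4627, 0.058]
tcp_rot: [0.769, -0.538, 0.202, -0.28]
ft_force: [-0.2, -0.1, -0.5]
opening: 0.0809
```

>>> {"method": "apply_moves", "body": {
  "steps": "-0.3 -0.11 0.38 0 0 0 0;-0.3 -0.11 0.38 0 0 0 0;-0.3 -0.11 0.38 0 0 0 0;-0.3 -0.11 0.38 0 0 0 0;-0.3 -0.11 0.5 0 0 0 0;0 0 0.5 0 0 0 0;0 0 0 0 0 0 0"
}}

```text
t: 17.2
tool_pos: [0.4928, -0.4897, 0.1868]
tcp_rot: [0.769, -0.538, 0.2, -0.281]
ft_force: [0.5, 0.4, -0.3]
opening: 0.0915
```

Run:
```python
from h import *
s=robot.state();print(s["t"],s["tool_pos"],s["ft_force"],s["opening"])
a=np.radians(19.6);M=np.array([[np.cos(a),-np.sin(a)],[np.sin(a),np.cos(a)]])
for n in("scene","top"):
    p,d=cams.grab_frame(n);X=cloud(n,d);st=np.dstack([(X[...,:2]-[.6283,-.4382])@M,X[...,2]])*1000
    m=mask(p[:,:,::-1].copy(),(5,150,60),(17,255,255))&(d>0)&(abs(st[...,0])<110)&(abs(st[...,1])<50)&(st[...,2]>20)
    q=st[m];q=q[abs(q[:,2]-np.percentile(q[:,2],70))<5] if len(q) else q;print(n,len(q),np.median(q,0).round(1),cv2.minAreaRect(q[:,:2].astype(np.float32)))
    A=np.c_[q[:,:2],np.ones(len(q))];print(" plane",np.linalg.lstsq(A,q[:,2],rcond=None)[0])
    if n=="scene": cv2.imwrite("pics/s8.png",p[:,:,::-1])
```

```text
17.2 [ 0.49280319 -0.48967013  0.18682338] [ 0.53098812  0.38640969 -0.29401065] 0.09147253570204913
scene 496 [20.9 -3.6 33.3] ((6.134124755859375, -5.525585174560547), (139.03857421875, 34.089378356933594), 0.22809067368507385)
 plane [-4.22150551e-03 -1.41122333e-02  3.34530968e+01]
top 378 [19.  -1.7 32.9] ((5.51324462890625, -3.2048587799072266), (135.84735107421875, 34.929508209228516), 0.6387038230895996)
 plane [-2.57891561e-03 -5.42500955e-04  3.32193702e+01]
```

View pics/s8.png

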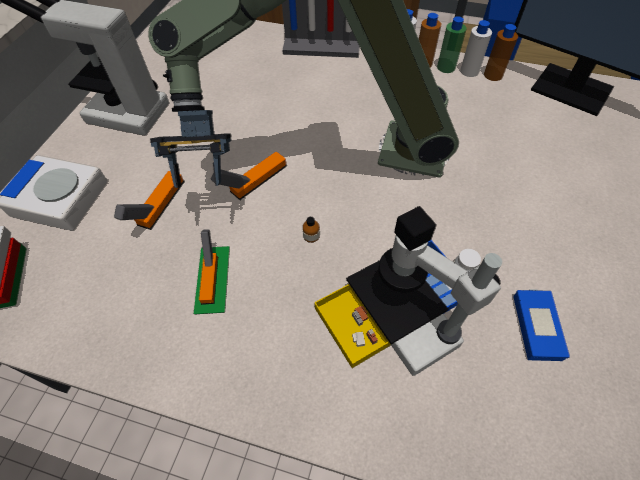

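The scraper stands on its pad (208,278), the four chips are in the tray (around 363,325), and the bystanders are where they were.

```bash
python3 -c "
from bench import robot
print(robot.job_done())"
```

```text
the job is handed in; nothing more can be done
None
```

I took the small scraper from its green pad and wiped all four offcuts off the stage into the yellow tray in one pass. I then stood it back on its pad, let go, and handed the job in at about 17 s.

**Chips:** the last pictures show all four in the tray. Depth readings placed three clusters inside the walls and below 40 mm, with the brick chip merged with the grey one.

**Scraper:** it stands level on the pad, about 6 mm lengthwise and 3–5 mm sideways off centre, and within about 0.01 rad of the pad's direction. The two cameras differ by 2 mm on the sideways offset.

**Everything else:** the gripper is open and clear. The bottle, jar and slide box look unmoved, checked by eye only. The wrist force never read above about 8 N, and that peak came while seating the scraper. Its contact with the pad was hard to read from the force alone, so I confirmed it with depth and corrected a slight nose-up tilt before releasing.

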